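Open the bifold hatch and stand the oil bottle in the deep bin

TASK

Open the bin by its hatch handle so that both panels fold up together at the left end, and leave it folded practically all the way. Take the oil bottle that lies on the worktop, put it foot first into the bin's right-hand compartment so that it leans with its neck on the divider, and let go; then take hold of it again, tip it upright inside the compartment and leave it standing on its foot, with the hatch still open. Do not knock the other things about.

Things in the scene. Friction and masses are not known exactly. Their poses are not given: they have to be found in the camera images.
- bin: Grey sheet-metal bin, fixed, 260 x 140 mm (x, y), closed on top by a hatch of two aluminium panels. Origin under its centre at worktop level; x along its long side, from the right end to the left end as seen from the robot, z up. Walls 5 mm thick, rim 111 mm and inner floor 26 mm above the worktop (85 mm deep). The tracks on the two long rims rise to 127 mm and reach out to y = -81 and +81 mm.
- bay_floor (a point): Centre of the floor of the right-hand compartment (x = -72.5, z = 26 mm in the bin's frame; axes as the bin's). The compartment is 105 mm long (x), 130 mm wide (y) and 85 mm deep.
- divider_top (a point): Middle of the top edge of the cross divider between the right-hand and the left-hand compartment (x = -17.5, z = 111 mm in the bin's frame; axes as the bin's). The divider is 5 mm thick and as high as the walls. The left-hand compartment (140 mm long) holds a fixed carton.
- hatch_hinge (a point): Middle of the hatch's fixed hinge line at the left end of the bin (x = 125, z = 119 mm in the bin's frame; axes as the bin's); the line runs along the bin's y.
- fold (a point): Middle of the fold line between the two panels, 125 mm from the hinge line; it rises as the hatch opens. Each panel is 125 mm (x) by 126 mm (y), 4 mm thick. The right panel slopes down from the fold to the right at the same angle as the left one does to the left; its right edge runs along the tracks at hinge height. Axes turn with the right panel.
- hatch (a joint): Angle of the left panel above the level, rad: 0 = flat shut, 1.35 = fully folded (stop). It starts a little raised (0.2 to 0.45). The right panel always follows at the same slope. The hinges are stiff (about 0.2 N m): the hatch stays where it is left, and opening takes about 3 to 5 N at the handle.
- hatch_handle (a point): Middle of the handle: round steel bar 12 mm thick, 90 mm long along the fold (bin's y), on top of the right panel, its axis 45 mm off the panel's middle plane and 20 mm from the fold. Axes turn with the right panel (y along the bar). At hatch angle t it lies from the hinge line, in the bin's x and z, at x = -145 cos t - 45 sin t, z = 105 sin t + 45 cos t (mm).
- oiler_center (a point): Oil bottle with a thin spout, 166 mm long, 0.1 to 0.2 kg, lying on the worktop at first. Point on its axis half-way, 83 mm from the foot; z runs along the axis from the flat foot to the spout tip. Round body 52 mm in diameter from the foot to 100 mm, cap 22 mm in diameter to 119 mm, spout about 9 mm to 166 mm. Centre of mass about 52 mm from the foot.
- small_carton: Bystander: small carton 120 x 70 x 46 mm; origin at the centre of its underside.
- tape_roll: Bystander: roll of tape 90 mm in diameter, 24 mm high; origin at the centre of its underside.
- bin_screws: Bystander: open stacking bin with screws 150 x 104 x 66 mm; origin at the centre of its underside.
- foot_a: Bystander: grey plastic foot, 35 mm in diameter, 36 mm high; origin at the centre of its underside.

How it is judged:
By the outcome, as a careful person would: the job done as asked, in the order asked, and still so for the second after the job is handed in, with the robot touching nothing.
It also fails if it takes over 64 s, if anything falls off the work surface, if the arm or the gripper's body presses on something with over 40 N, if the wrist force passes 120 N, or if a joint passes its speed limit or range.

ROBOT

A 6-joint arm with a two-finger parallel gripper is mounted at the origin on a cart in front of the work surface, level with it; the furniture and walls round the work are solid. World frame = base frame: x ahead of the robot, y to its left, z up, the work surface at z = 0. Lengths are in mm, angles in rad, forces in N, time in s.
With the tool pointing down it reaches from about 400 to 925 mm from the base axis. Payload 12.5 kg.
Tool frame: the origin (TCP) lies midway between the tips of the shut fingers; the grasp point (between the pads) lies 19 mm behind it; z points along the fingers, y is the line along which they close (so a half turn about z gives the same grasp; the last joint's range is limited). The gripper opens to 95 mm and grips with 3 to 60 N. Pads are 20 mm wide; open, the fingers measure 119 mm over their backs; the gripper's body (75 mm by 180 mm) begins 59 mm behind the grasp point.
Start: joints at [1.132, 0.491, 1.559, -0, 1.092, -0.106], TCP at [204.165, 590.731, 214.661] pointing down, gripper open.
Joint ranges: [-3.1, 3.1], [-0.84, 2.19], [0.05, 2.79], [-1.13, 4.28], [0.06, 2.93], [-2.69, 2.69]. Speed limits (rad/s): [2.22, 2.22, 2.79, 3.14, 3.14, 3.14].

INTERFACE

Orientations are given as [roll, pitch, yaw] about the fixed x, y, z axes, in that order (R = Rz(yaw) Ry(pitch) Rx(roll)).
In Python, from cell import state, read_camera, camera_info, env gives the robot as it stands.
- The arm moves only by the tool move_arm, never from a script. Its argument "commands" is a list of rows, each a list of 3 entries, a list of its own where there are three numbers: the shift along the world's x, y, z in cm, then the turn, a rotation vector about the world's x, y, z in degrees, then the opening, from 0 (shut) to 1 (fully open). A call has 1 to 10 rows; each row shifts and turns the commanded pose from where the row before left it; what a row does not reach is not made up. A row lasts 1/10 s, in which the tool goes at most 50 mm and 8.59 degrees, less where a joint would pass 70% of its speed; a pose out of reach is approached as far as the arm can. A call with a gripper value outside its range is refused whole. The fingers move at their own pace and stop on an object; the grip force is fixed at half the most. Time passes only in rows, so rows that do not move let the fingers close. It gives the time, the measured TCP pose, the force, the opening and the grip force at its end, in the units of the state.
- state(): the state, without advancing time (a new reading comes with each control period).
- read_camera(name): name is "scene" or "top"; returns the picture (400x640x3 uint8, blue, green, red); there is no depth.
- camera_info(name): a dict with "K" (3x3 intrinsics, pixels), "cam_to_world" (4x4, takes a point from camera to world coordinates). Camera axes: x right, y down, z forward; pixel columns grow to the right and rows downward; lengths in mm; the calibration is good to about 2 mm. A picture is of the moment at which its call begins. camera_info takes no time and is no camera call.
- env.job_done(): hands the job in; it is judged then, once.
The state is a dict: "t": time; "joints": joint angles; "qvel": joint speeds; "tau": joint torques, N m; "eef_pos": TCP position; "tcp_rot": TCP orientation; "ft_force": force on the tool from outside, world axes, zero at the start; "moment": the same for the moment, N m; "opening": opening from 0.0 (shut) to 1.0 (fully open); "grip_force": force on a finger pad.
Only numpy, scipy, OpenCV 4.12 (cv2) and the standard library are available. Lean on these libraries where they do the work, as an engineer would, in place of code of your own. Each camera call takes 0.05 s, during which the arm holds its last target. There are 200 camera calls.

## Working session

There is one attempt and no reset: what is moved stays moved. The work goes in short steps, Python scripts to look and compute and a tool call to move; the robot and the scene stay as the last step left them, time stands still between calls to the robot, and variables do not carry over. Pictures are saved under pics/ and viewed, at most 13 in all, crops included, and the job is handed in when it is done.

Besides the shell and the picture viewer there is one more tool, called as name([rows], argument=value, ...), one row to a line, values as JSON. move_arm: Moves the arm, as the interface text tells. Its arguments: {"type":"object","properties":{"commands":{"type":"array"}},"required":["commands"]}

```bash
ls; mkdir -p pics; python3 - <<'E'
from cell import *
import cv2,numpy as np
for n in("scene","top"):
    cv2.imwrite(f"pics/{n}0.png",read_camera(n)); c=camera_info(n); print(n,np.round(c["K"],1).tolist(),np.round(c["cam_to_world"],3).tolist())
print(state())
E
```

```text
pics
scene [[409.6, 0.0, 322.3], [0.0, 409.6, 200.9], [0.0, 0.0, 1.0]] [[0.65, -0.312, 0.692, -547.005], [-0.759, -0.295, 0.58, -897.837], [0.023, -0.903, -0.429, 755.941], [0.0, 0.0, 0.0, 1.0]]
top [[407.8, 0.0, 322.4], [0.0, 407.8, 198.3], [0.0, 0.0, 1.0]] [[-0.024, -0.989, 0.144, 235.253], [-1.0, 0.023, -0.007, -43.471], [0.004, -0.144, -0.99, 1903.997], [0.0, 0.0, 0.0, 1.0]]
{'t': 0.1, 'joints': array([ 1.13236754e+00,  4.91463322e-01,  1.55942544e+00,  2.23774287e-05,
        1.09170590e+00, -1.05580869e-01]), 'qvel': array([-0.00026191, -0.00075242, -0.00103121,  0.00105341,  0.00113037,
       -0.00200529]), 'tau': array([ 3.14429810e-03, -6.13624763e+01, -2.58606845e+01,  6.94011454e-02,
        4.70430823e-02, -3.73524085e-05]), 'eef_pos': array([204.07183062, 590.49660923, 214.12980773]), 'tcp_rot': array([-3.14059832e+00, -1.25333594e-04,  2.80873435e+00]), 'ft_force': array([-0.42068799, -0.07702185, -0.45649211]), 'moment': array([-0.0486044 ,  0.04407565,  0.00066015]), 'grip_force': 0.0, 'opening': 1.0003107533644247}
```

View pics/scene0.png

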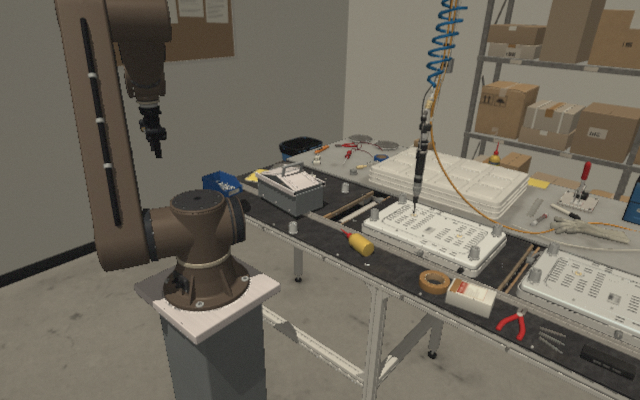

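View pics/top0.png

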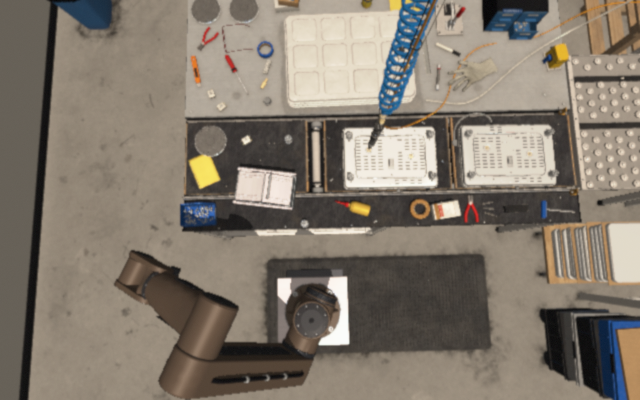

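Scene: bin at about (292,188) with a white-lidded hatch, oil bottle yellow at (358,243). Top: bin at (265,187), bottle at (355,208) with its red spout pointing left, gripper at (140,270). Enlarging both.

```bash
cat > h.py <<'E'
from cell import *
import cv2,numpy as np
def ray(n,uv):
    c=camera_info(n);T=c["cam_to_world"];d=T[:3,:3]@np.linalg.inv(c["K"])@np.r_[uv,1.];return T[:3,3],d/np.linalg.norm(d)
def onz(n,uv,z):
    o,d=ray(n,uv);return o+d*(z-o[2])/d[2]
def tri(a,b):
    (o1,d1),(o2,d2)=ray("scene",a),ray("top",b)
    s,_,_,_=np.linalg.lstsq(np.c_[d1,-d2],o2-o1,rcond=None);p,q=o1+s[0]*d1,o2+s[1]*d2
    return (p+q)/2,np.linalg.norm(p-q)
def proj(n,P):
    c=camera_info(n);p=np.linalg.inv(c["cam_to_world"])@np.r_[P,1.];u=c["K"]@p[:3];return u[:2]/u[2]
def crop(im,x,y,w,h,s): return cv2.resize(im[y:y+h,x:x+w],None,fx=s,fy=s,interpolation=cv2.INTER_CUBIC)
E
python3 - <<'E'
import cv2,numpy as np
from h import crop
t=cv2.imread("pics/top0.png");s=cv2.imread("pics/scene0.png")
a=crop(t,225,155,160,60,5);b=crop(s,245,150,160,60,5)
cv2.imwrite("pics/c0.png",np.vstack([a,b]))
E
```

```text
(no output)
```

View pics/c0.png

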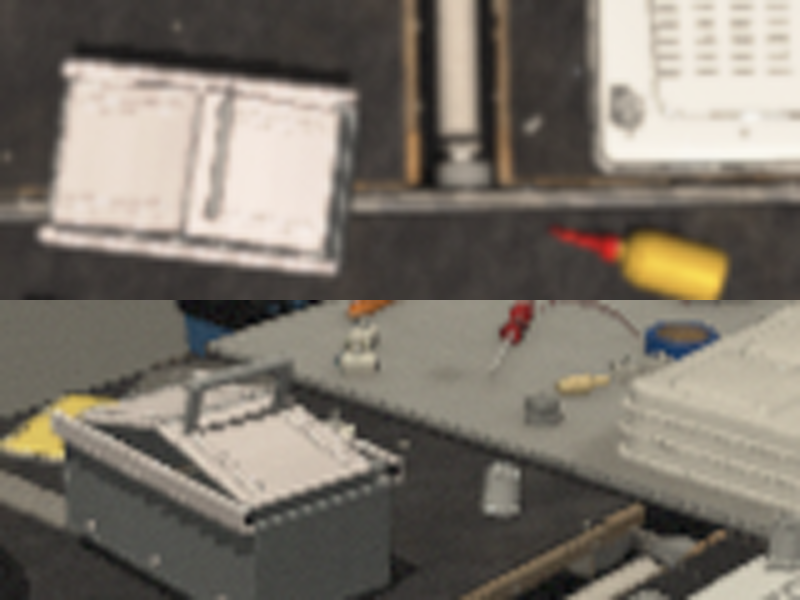

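The crop shows the bin's track corners (top crop) at about (65,62), (355,92), (335,270), (40,237), the handle bar from (228,88) to (212,218), and the bottle from the foot at (725,270) to the tip at (552,232). In the scene crop the bar runs from (190,395) to (288,368).

```bash
cat > m.py <<'E'
from h import *
t=cv2.imread("pics/top0.png");s=cv2.imread("pics/scene0.png")
P=lambda x,y:np.array([225+x/5-.4,155+y/5-.4]);S=lambda x,y:np.array([245+x/5-.4,150+(y-300)/5-.4])
C=[onz("top",P(*c),127) for c in((65,62),(355,92),(335,270),(40,237))]
C=np.array(C);print(C.round(),[np.linalg.norm(C[i]-C[i-1]).round(1) for i in range(4)])
ctr=C.mean(0);ax=C[0]-C[1]+C[3]-C[2];yaw=np.arctan2(ax[1],ax[0]);print("bin",ctr,"yaw",yaw,np.degrees(yaw))
sc=[onz("scene",S(*c),127).round() for c in((250,518),(402,465),(58,412))];print("scene corners",sc)
for a,b in(((190,393),(212,218)),((288,367),(228,88))):print("handle",tri(S(*a),P(*b)))
ux=np.array([np.cos(yaw),np.sin(yaw)]);uy=np.array([-ux[1],ux[0]])
h=(tri(S(190,393),P(212,218))[0]+tri(S(288,367),P(228,88))[0])/2
print("handle in bin",(h[:2]-ctr[:2])@ux,(h[:2]-ctr[:2])@uy,h[2])
for q in np.arange(.2,.5,.05):print(q,125-145*np.cos(q)-45*np.sin(q),119+105*np.sin(q)+45*np.cos(q))
for n,im in(("top",t),("scene",s)):
    hsv=cv2.cvtColor(im,cv2.COLOR_BGR2HSV)
    y=cv2.inRange(hsv,(15,120,90),(32,255,255));r=cv2.inRange(hsv,(0,150,80),(8,255,255))|cv2.inRange(hsv,(172,150,80),(180,255,255))
    m=np.zeros_like(y);x0,y0,x1,y1=(330,190,380,222) if n=="top" else (335,225,385,262);m[y0:y1,x0:x1]=1
    for nm,k in(("yel",y*m),("red",r*m)):
        pts=cv2.findNonZero(k).reshape(-1,2).astype(float);mu=pts.mean(0);w,v=np.linalg.eigh(np.cov(pts.T));d=v[:,1];pr=(pts-mu)@d
        print(n,nm,len(pts),mu,d,pr.min(),pr.max(),"ends",[onz(n,mu+d*e,26).round(1) for e in(pr.min()-.5,pr.max()+.5)],"mean",onz(n,mu,26).round(1))
E
python3 m.py
```

```text
[[644. 317. 127.]
 [610.  59. 127.]
 [451.  79. 127.]
 [487. 338. 127.]] [np.float64(158.1), np.float64(259.7), np.float64(160.1), np.float64(261.1)]
bin [548.03470985 198.31608657 127.        ] yaw 1.438756722948198 82.43468797100482
scene corners [array([448.,  70., 127.]), array([603.,  54., 127.]), array([491., 334., 127.])]
handle (array([492.12059786, 178.70234645, 184.89550825]), np.float64(1.7045679389806625))
handle (array([601.56212704, 169.1208351 , 180.27019939]), np.float64(10.011409950050028))
handle in bin -24.349176800370675 -2.0300449451111247 182.58285382047833
0.2 -26.049773672757787 183.96327573633732
0.25 -26.625479314497014 188.57847469870393
0.3 -26.822200222973137 193.01976371009295
0.35 -26.63944469836526 197.27604186095445
0.39999999999999997 -26.0776695343076 201.3366706725381
0.44999999999999996 -25.13827887614349 205.19150068754962
top yel 245 [359.47346939 208.06938776] [-0.96023934 -0.2791781 ] -10.367795365078692 11.472299357781852 ends [array([ 443.5, -276.4,   26. ]), array([ 475.7, -175.8,   26. ])] mean [ 458.8 -228.6   26. ]
top red 41 [343.17073171 203.04878049] [-0.96504858 -0.26207107] -4.909765604107676 7.457030518738492 ends [array([ 476.9, -177.7,   26. ]), array([ 494.7, -118.3,   26. ])] mean [ 484.1 -153.7   26. ]
scene yel 353 [361.01699717 244.05382436] [-0.80127255 -0.59829951] -13.159245187447132 13.849189602586154 ends [array([ 443.5, -287.7,   26. ]), array([ 480.6, -166.8,   26. ])] mean [ 461.  -230.8   26. ]
scene red 20 [347.   233.95] [-0.79034931 -0.61265648] -2.658951582408397 4.968733870096962 ends [array([ 478.2, -168.5,   26. ]), array([ 491.5, -127.5,   26. ])] mean [ 483.  -153.7   26. ]
```

```bash
cat >> h.py <<'E'
BC=np.array([547.,197.]);BY=np.radians(82.4)
U=np.array([np.cos(BY),np.sin(BY)]);V=np.array([-U[1],U[0]])
def B(x,y,z): return np.r_[BC+x*U+y*V,z]
def hnd(t,y=0): return B(125-145*np.cos(t)-45*np.sin(t),y,119+105*np.sin(t)+45*np.cos(t))
E
python3 - <<'E'
from h import *
for t in(.2,.25,.3,.35,.4):
    r=[]
    for y in(45,-45):
        a=proj("scene",hnd(t,y));b=proj("top",hnd(t,y))
        r+=[((a-[245,150]+.4)*5+[0,300]).round(),((b-[225,155]+.4)*5).round()]
    f=[((proj("scene",B(125-125*np.cos(t),y,119+125*np.sin(t)))-[245,150]+.4)*5+[0,300]).round() for y in(63,-63)]
    print(t,r,"fold",f,hnd(t).round(1))
print([((proj("scene",B(-130,y,127))-[245,150]+.4)*5+[0,300]).round() for y in(81,-81)])
E
```

```text
0.2 [array([197., 392.]), array([215., 209.]), array([286., 368.]), array([228., 106.])] fold [array([157., 435.]), array([281., 399.])] [543.6 171.2 184. ]
0.25 [array([197., 387.]), array([215., 209.]), array([287., 362.]), array([228., 105.])] fold [array([156., 427.]), array([280., 392.])] [543.5 170.6 188.6]
0.3 [array([197., 382.]), array([214., 208.]), array([287., 357.]), array([228., 104.])] fold [array([155., 420.]), array([279., 384.])] [543.5 170.4 193. ]
0.35 [array([197., 377.]), array([213., 207.]), array([287., 352.]), array([227., 103.])] fold [array([153., 412.]), array([277., 377.])] [543.5 170.6 197.3]
0.4 [array([196., 371.]), array([212., 206.]), array([286., 347.]), array([226., 102.])] fold [array([151., 404.]), array([276., 370.])] [543.6 171.2 201.3]
[array([243., 514.]), array([404., 461.])]
```

move_arm([
  [[2.4, -3.0, 0.5], [0, 0, 1.1], 0.6],
  [[2.4, -3.0, 0.5], [0, 0, 1.1], 0.6],
  [[2.4, -3.0, 0.5], [0, 0, 1.1], 0.6],
  [[2.4, -3.0, 0.5], [0, 0, 1.1], 0.6],
  [[2.4, -3.0, 0.5], [0, 0, 1.1], 0.6],
  [[2.4, -3.0, 0.5], [0, 0, 1.1], 0.6],
  [[2.4, -3.0, 0.5], [0, 0, 1.1], 0.6],
  [[2.4, -3.0, 0.5], [0, 0, 1.1], 0.6],
  [[2.4, -3.0, 0.5], [0, 0, 1.1], 0.6],
  [[2.4, -3.0, 0.5], [0, 0, 1.1], 0.6],
])

```text
t: 1.1
eef_pos: [444.8, 289.3, 264.7]
tcp_rot: [-3.141, -0.0, 3.002]
ft_force: [0.2, 0.4, 0.2]
opening: 0.604
grip_force: 0.0
```

move_arm([
  [[2.5, -3.0, 0], [0, 0, 0.5], 0.6],
  [[2.5, -3.0, 0], [0, 0, 0], 0.6],
  [[2.5, -3.0, 0], [0, 0, 0], 0.6],
  [[2.4, -3.0, -1.0], [0, 0, 0], 0.6],
  [[0, 0, -3.0], [0, 0, 0], 0.6],
  [[0, 0, 0], [0, 0, 0], 0.6],
])

```text
t: 1.7
eef_pos: [542.1, 169.5, 221.4]
tcp_rot: [-3.14, -0.006, 3.008]
ft_force: [0.2, 0.3, -0.5]
opening: 0.597
grip_force: 0.0
```

```bash
python3 - <<'E'
from h import *
s=read_camera("scene");t=read_camera("top")
a=crop(t,225,155,100,60,4);b=crop(s,245,120,100,90,4)
cv2.imwrite("pics/c1.png",np.vstack([a,b])); print(state()["eef_pos"])
E
```

```text
[542.88963233 170.92525576 224.7807294 ]
```

View pics/c1.png

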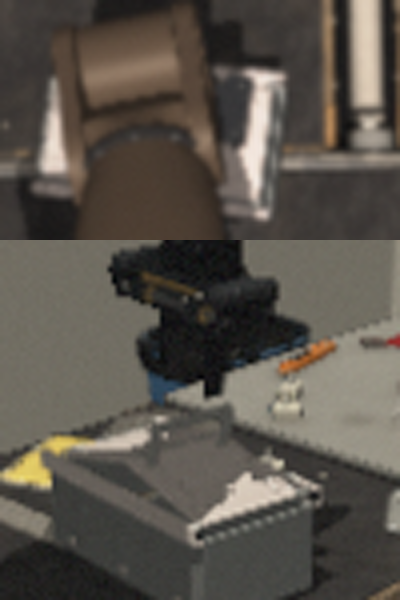

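The gripper stands over the handle, with fingers straddling the bar (finger at about (213,380), bar just below at (190,425)). I'll go down and close.

move_arm([
  [[0, 0, -2.0], [0, 0, 0], 0.6],
  [[0, 0, -2.0], [0, 0, 0], 0.6],
  [[0, 0, -1.5], [0, 0, 0], 0.6],
  [[0, 0, 0], [0, 0, 0], 0.3],
  [[0, 0, 0], [0, 0, 0], 0.0],
  [[0, 0, 0], [0, 0, 0], 0.0],
  [[0, 0, 0], [0, 0, 0], 0.0],
  [[0, 0, 0], [0, 0, 0], 0.0],
])

```text
t: 2.6
eef_pos: [543.4, 170.8, 170.4]
tcp_rot: [3.141, 0.001, 3.01]
ft_force: [0.9, 0.6, -1.0]
opening: 0.235
grip_force: 0.0
```

move_arm([
  [[0, 0, 0], [0, 0, 0], 0.0],
  [[0, 0, 0], [0, 0, 0], 0.0],
  [[0, 0, 0], [0, 0, 0], 0.0],
])

```text
t: 2.9
eef_pos: [543.6, 172.5, 170.1]
tcp_rot: [3.138, 0.001, 3.009]
ft_force: [1.2, 12.8, 1.0]
opening: 0.121
grip_force: 30.0
```

```bash
python3 - <<'E'
from h import *
T=np.r_[.22:1.36:.0942]
D=np.array([hnd(t) for t in T]);print(np.c_[T[1:],np.diff(D,axis=0)/10].round(2)); print(D[-1]-D[0],T[-1])
E
```

```text
[[ 0.31 -0.01 -0.05  0.84]
 [ 0.41  0.01  0.09  0.78]
 [ 0.5   0.03  0.22  0.7 ]
 [ 0.6   0.05  0.35  0.62]
 [ 0.69  0.06  0.48  0.54]
 [ 0.79  0.08  0.6   0.45]
 [ 0.88  0.1   0.72  0.35]
 [ 0.97  0.11  0.83  0.26]
 [ 1.07  0.12  0.93  0.16]
 [ 1.16  0.14  1.03  0.05]
 [ 1.26  0.15  1.12 -0.05]
 [ 1.35  0.16  1.19 -0.15]]
[10.01373947 75.04948651 45.46838412] 1.3504000000000003
```

move_arm([
  [[0, 0.15, 0.8], [0, 0, 0], 0.0],
  [[0, 0.1, 0.8], [0, 0, 0], 0.0],
  [[0, 0.2, 0.7], [0, 0, 0], 0.0],
  [[0.05, 0.35, 0.6], [0, 0, 0], 0.0],
  [[0, 0, 0], [0, 0, 0], 0.0],
])

```text
t: 3.4
eef_pos: [544.2, 179.0, 199.6]
tcp_rot: [3.141, 0.002, 3.009]
ft_force: [3.6, 1.1, -0.6]
opening: 0.114
grip_force: 30.0
```

move_arm([
  [[0.05, 0.5, 0.55], [0, 0, 0], 0.0],
  [[0.1, 0.6, 0.45], [0, 0, 0], 0.0],
  [[0.1, 0.7, 0.35], [0, 0, 0], 0.0],
  [[0.1, 0.8, 0.25], [0, 0, 0], 0.0],
  [[0.1, 0.95, 0.15], [0, 0, 0], 0.0],
  [[0, 0, 0], [0, 0, 0], 0.0],
])

```text
t: 4.0
eef_pos: [547.8, 214.4, 216.3]
tcp_rot: [-3.141, -0.001, 3.01]
ft_force: [0.3, -0.7, -2.0]
opening: 0.122
grip_force: 30.0
```

```bash
python3 - <<'E'
from h import *
s=read_camera("scene")
cv2.imwrite("pics/c2.png",crop(s,235,90,130,120,5)); print(state()["eef_pos"],state()["ft_force"])
E
```

```text
[547.78836836 214.29452982 216.28197415] [-0.20370688  0.4435558  -1.98048756]
```

View pics/c2.png

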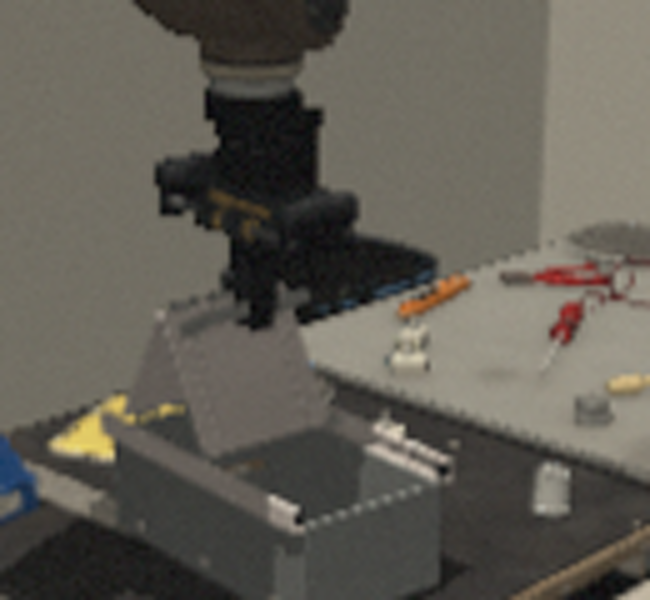

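The hatch is at about 1.07 rad and follows the gripper; the gripper's long side lies along the closing direction. On to the stop.

move_arm([
  [[0.1, 1.0, 0.05], [0, 0, 0], 0.0],
  [[0.15, 1.1, -0.05], [0, 0, 0], 0.0],
  [[0.15, 1.0, -0.1], [0, 0, 0], 0.0],
  [[0, 0.2, -0.05], [0, 0, 0], 0.0],
  [[0, 0, 0], [0, 0, 0], 0.0],
])

```text
t: 4.55
eef_pos: [551.8, 247.1, 214.4]
tcp_rot: [-3.142, -0.001, 3.01]
ft_force: [0.0, -0.2, -4.5]
opening: 0.118
grip_force: 30.0
```

move_arm([
  [[0, 0.2, -0.05], [0, 0, 0], 0.0],
  [[0, 0.2, -0.05], [0, 0, 0], 0.0],
  [[0, 0.2, 0], [0, 0, 0], 0.0],
  [[0, 0, 0], [0, 0, 0], 0.0],
])

```text
t: 4.95
eef_pos: [552.0, 248.8, 213.8]
tcp_rot: [-3.134, -0.001, 3.009]
ft_force: [-2.8, -29.0, 2.9]
opening: 0.121
grip_force: 30.0
```

move_arm([
  [[0, -0.35, 0], [0, 0, 0], 0.35],
  [[0, 0, 0], [0, 0, 0], 0.35],
  [[0, 0, 0], [0, 0, 0], 0.35],
  [[0, 0, 0], [0, 0, 0], 0.35],
  [[0, 0, 2.0], [0, 0, 0], 0.35],
  [[0, 0, 4.0], [0, 0, 0], 0.35],
  [[0, 0, 4.0], [0, 0, 0], 0.35],
  [[0, -2.0, 2.0], [0, 0, -8], 0.5],
  [[0, -4.0, 0], [0, 0, -8], 0.8],
  [[0, -4.0, 0], [0, 0, -8], 0.8],
])

```text
t: 5.95
eef_pos: [552.0, 149.5, 334.4]
tcp_rot: [3.14, 0.001, 2.587]
ft_force: [0.3, -0.7, -0.4]
opening: 0.546
grip_force: 0.0
```

move_arm([
  [[-0.8, -3.5, 0], [0, 0, -7.6], 0.8],
  [[-0.8, -3.5, 0], [0, 0, -7.6], 0.8],
  [[-0.8, -3.5, 0], [0, 0, -7.6], 0.8],
  [[-0.8, -3.5, 0], [0, 0, -7.6], 0.8],
  [[-0.8, -3.5, -1], [0, 0, -7.6], 0.8],
  [[-0.8, -3.5, -2], [0, 0, -7.6], 0.8],
  [[-0.9, -3.5, -2], [0, 0, -7.6], 0.8],
  [[-0.9, -3.5, -2], [0, 0, -7.6], 0.8],
  [[-0.9, -3.5, -2], [0, 0, -7.6], 0.8],
  [[-0.9, -3.5, -2], [0, 0, -7.6], 0.8],
])

```text
t: 6.95
eef_pos: [467.9, -201.4, 223.2]
tcp_rot: [3.141, 0.0, 1.259]
ft_force: [0.9, -0.5, 0.4]
opening: 0.795
grip_force: 0.0
```

```bash
cat >> h.py <<'E'
from scipy.spatial.transform import Rotation as Ro
def target(e,b,G,yd):
    "tool pose gripping at G; axis e (unit), tool z at angle b from -e on the underside; yd = closing direction"
    e=e/np.linalg.norm(e);y=yd/np.linalg.norm(yd);n=np.cross(e,y);n*=-np.sign(n[2]) if abs(n[2])>1e-6 else 1
    d=-e*np.cos(b)+n*np.sin(b);return Ro.from_matrix(np.c_[np.cross(y,d),y,d]),np.asarray(G)+19*d
def todo(R,P,s=None):
    s=s or state();R0=Ro.from_euler("xyz",s["tcp_rot"])
    print("shift cm",((P-s["eef_pos"])/10).round(2),"turn deg",np.degrees((R*R0.inv()).as_rotvec()).round(1),"target",P.round(1),"joints",s["joints"].round(2))
E
cat > m2.py <<'E'
from h import *
s=state();e=np.array([.309,.951,0]);y=np.array([.951,-.309,0]);F=np.array([443.5,-276.6,26])
R,P=target(e,np.radians(45),F+88*e,y);todo(R,P,s);print(R.as_matrix().round(2))
E
python3 m2.py
```

```text
shift cm [ -0.14  -0.43 -21.06] turn deg [-42.8  13.9  -0.2] target [ 466.5 -205.7   12.6] joints [-0.54  0.32  1.83  0.    1.   -0.22]
[[ 0.22  0.95 -0.22]
 [ 0.67 -0.31 -0.67]
 [-0.71  0.   -0.71]]
```

move_arm([
  [[0, -0.1, -1.5], [-7.1, 2.3, 0], 0.8],
  [[0, -0.1, -1.5], [-7.1, 2.3, 0], 0.8],
  [[0, 0, -1.5], [-7.1, 2.3, 0], 0.8],
  [[0, 0, -1.5], [-7.1, 2.3, 0], 0.8],
  [[0, 0, -1.5], [-7.1, 2.3, 0], 0.8],
  [[0, 0, -1.5], [-7.1, 2.3, 0], 0.8],
  [[0, 0, -1.5], [0, 0, 0], 0.8],
  [[0, 0, 0], [0, 0, 0], 0.8],
])

```text
t: 7.75
eef_pos: [468.1, -201.2, 116.7]
tcp_rot: [-3.13, 0.781, 1.272]
ft_force: [0.2, -0.2, -0.1]
opening: 0.799
grip_force: 0.0
```

```bash
python3 m2.py; python3 - <<'E'
from h import *
s=read_camera("scene");t=read_camera("top")
cv2.imwrite("pics/c3.png",np.vstack([crop(t,290,150,130,75,4),crop(s,290,170,130,75,4)]))
E
```

```text
shift cm [ -0.16  -0.45 -10.41] turn deg [-0.4 -0.4 -0.4] target [ 466.5 -205.7   12.6] joints [-0.16  0.61  1.96 -0.97  1.    0.87]
[[ 0.22  0.95 -0.22]
 [ 0.67 -0.31 -0.67]
 [-0.71  0.   -0.71]]
```

View pics/c3.png

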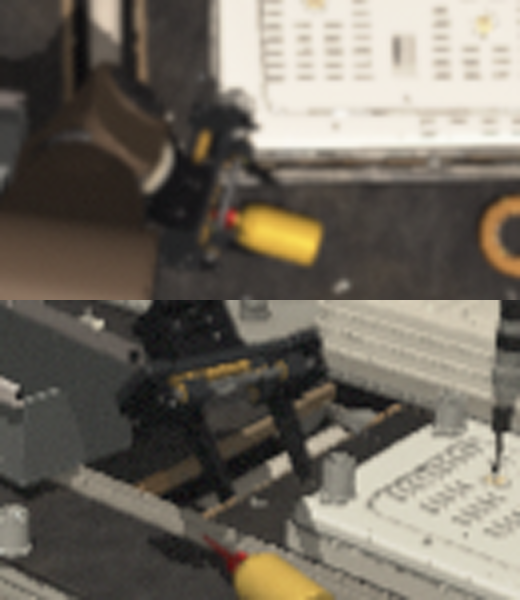

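```bash
python3 - <<'E'
from h import *
for z in(0,40):
    for u in((215,150),(225,100),(250,150)): print(z,u,onz("top",np.array([290+u[0]/4,150+u[1]/4]),z).round())
print("post base",onz("scene",np.array([290+338/4,170+(500-300)/4]),0).round())
for u in((100,100),(140,60)): print("slot rail",onz("top",np.array([290+u[0]/4,150+u[1]/4]),0).round())
E
```

```text
0 (215, 150) [ 562. -160.    0.]
0 (225, 100) [ 622. -174.    0.]
0 (250, 150) [ 561. -202.    0.]
40 (215, 150) [ 555. -158.   40.]
40 (225, 100) [ 614. -171.   40.]
40 (250, 150) [ 554. -198.   40.]
post base [ 681. -140.    0.]
slot rail [625. -25.   0.]
slot rail [673. -74.   0.]
```

```bash
sed -i 's/radians(45)/radians(60)/' m2.py; python3 m2.py; python3 - <<'E'
from h import *
print(tri(np.array([365.,221]),np.array([344.,187.5])))
E
```

```text
shift cm [ -0.07   0.02 -10.94] turn deg [14.  -4.8 -0.4] target [ 467.8 -201.9    9.5] joints [-0.16  0.61  1.95 -0.97  1.01  0.87]
[[ 0.27  0.95 -0.15]
 [ 0.82 -0.31 -0.48]
 [-0.5   0.   -0.87]]
(array([ 558.51869873, -165.42179358,   51.96145669]), np.float64(18.075732018136286))
```

move_arm([
  [[0, 0, -1], [7, -2.4, -0.2], 0.8],
  [[0, 0, -2], [7, -2.4, -0.2], 0.8],
  [[-0.1, 0, -2.5], [0, 0, 0], 0.8],
  [[0, 0, -2.5], [0, 0, 0], 0.8],
  [[0, 0, -2], [0, 0, 0], 0.8],
  [[0, 0, -0.7], [0, 0, 0], 0.8],
  [[0, 0, 0], [0, 0, 0], 0.8],
])

```text
t: 8.55
eef_pos: [467.3, -202.7, 12.1]
tcp_rot: [3.141, 0.523, 1.255]
ft_force: [-0.4, -1.7, 0.8]
opening: 0.801
grip_force: 0.0
```

```bash
python3 m2.py
```

```text
shift cm [ 0.04  0.07 -0.25] turn deg [-0.   0.   0.1] target [ 467.8 -201.9    9.5] joints [-0.27  0.71  2.01 -0.93  0.67  0.86]
[[ 0.27  0.95 -0.15]
 [ 0.82 -0.31 -0.48]
 [-0.5   0.   -0.87]]
```

Close on the bottle.

move_arm([
  [[0, 0, 0], [0, 0, 0], 0.5],
  [[0, 0, 0], [0, 0, 0], 0.4],
  [[0, 0, 0], [0, 0, 0], 0.4],
  [[0, 0, 0], [0, 0, 0], 0.4],
  [[0, 0, 0], [0, 0, 0], 0.4],
  [[0, 0, 0], [0, 0, 0], 0.4],
])

```text
t: 9.15
eef_pos: [467.6, -202.3, 12.1]
tcp_rot: [3.14, 0.524, 1.256]
ft_force: [2.0, 2.1, 6.1]
opening: 0.532
grip_force: 30.0
```

```bash
sed -i 's/BC=np.array(\[547.,197.\])/BC=np.array([547.,199.])/' h.py; cat > m3.py <<'E'
from h import *
def lean(a,L,z,s,b,do=True):
    a=np.radians(a);c,n=np.cos(a),np.sin(a);e=np.r_[U*n,c]
    G=B(L-26*c+s*n,0,z+26*n+s*c)
    R,P=target(e,np.radians(b),G,-V)
    if do: todo(R,P)
    return R,P
if __name__=="__main__":
    for z in (160,29):R,P=lean(45,-84,z,88,60)
    print(R.as_matrix().round(2))
E
python3 m3.py
```

```text
Traceback (most recent call last):
  File "m3.py", line 9, in <module>
    for z in (160,29):R,P=lean(45,-84,z,88,60)
                          ~~~~^^^^^^^^^^^^^^^^
  File "m3.py", line 5, in lean
    R,P=target(e,np.radians(b),G,-V)
        ~~~~~~^^^^^^^^^^^^^^^^^^^^^^
  File "h.py", line 22, in target
    d=-e*np.cos(b)+n*np.sin(b);return Ro.from_matrix(np.c_[np.cross(y,d),y,d]),np.asarray(G)+19*d
                                                     ~~~~~^^^^^^^^^^^^^^^^^^^
ValueError: all the input array dimensions except for the concatenation axis must match exactly, but along dimension 0, the array at index 0 has size 3 and the array at index 1 has size 2
```

move_arm([
  [[0, 0, 1], [0, 0, 0], 0.4],
  [[0, 0, 2.5], [0, 0, 0], 0.4],
  [[0, 0, 4], [0, 0, 0], 0.4],
  [[0, 0, 4], [0, 0, 0], 0.4],
  [[0, 0, 4], [0, 0, 0], 0.4],
  [[0, 0, 3], [0, 0, 0], 0.4],
])

```text
t: 9.75
eef_pos: [466.9, -201.9, 199.4]
tcp_rot: [3.14, 0.522, 1.255]
ft_force: [0.0, -0.4, -1.1]
opening: 0.532
grip_force: 30.0
```

```bash
sed -i 's/G,-V)/G,np.r_[-V,0])/' m3.py; python3 m3.py
```

```text
shift cm [ 7.54 36.6   2.29] turn deg [43.9 -9.9  9.9] target [542.3 164.1 222.3] joints [-0.27  0.4   1.89 -0.64  0.98  0.44]
shift cm [  7.54  36.6  -10.81] turn deg [43.9 -9.9  9.9] target [542.3 164.1  91.3] joints [-0.27  0.4   1.89 -0.64  0.98  0.44]
[[ 0.13  0.99  0.03]
 [ 0.96 -0.13  0.26]
 [ 0.26  0.   -0.97]]
```

move_arm([
  [[0.75, 3, 2], [4.4, -1, 1], 0.4],
  [[0.75, 3.7, 1.5], [4.4, -1, 1], 0.4],
  [[0.75, 3.7, 1], [4.4, -1, 1], 0.4],
  [[0.75, 3.7, 0], [4.4, -1, 1], 0.4],
  [[0.75, 3.7, 0], [4.4, -1, 1], 0.4],
  [[0.75, 3.7, 0], [4.4, -1, 1], 0.4],
  [[0.75, 3.7, 0], [4.4, -1, 1], 0.4],
  [[0.75, 3.7, 0], [4.4, -1, 1], 0.4],
  [[0.75, 3.7, 0], [4.4, -1, 1], 0.4],
  [[0.75, 3.7, 0], [4.4, -1, 1], 0.4],
])

```text
t: 10.75
eef_pos: [542.0, 162.4, 242.4]
tcp_rot: [3.14, -0.267, 1.442]
ft_force: [0.8, -0.1, -0.6]
opening: 0.532
grip_force: 30.0
```

move_arm([
  [[0, 0, 0], [0, 0, 0], 0.4],
])

```text
t: 10.85
eef_pos: [541.8, 163.0, 241.7]
tcp_rot: [3.142, -0.267, 1.443]
ft_force: [0.4, -0.9, -1.0]
opening: 0.53
grip_force: 30.0
```

```bash
python3 m3.py; python3 - <<'E'
from h import *
s=read_camera("scene");t=read_camera("top");cv2.imwrite("pics/s4.png",s);cv2.imwrite("pics/t4.png",t)
cv2.imwrite("pics/c4.png",np.hstack([crop(t,225,140,80,100,5),crop(s,245,110,80,100,5)]))
E
```

```text
shift cm [ 0.06  0.1  -1.94] turn deg [-0.3  0.  -0.3] target [542.3 164.1 222.3] joints [0.05 0.35 1.74 0.31 1.02 0.02]
shift cm [  0.06   0.1  -15.04] turn deg [-0.3  0.  -0.3] target [542.3 164.1  91.3] joints [0.05 0.35 1.74 0.31 1.02 0.02]
[[ 0.13  0.99  0.03]
 [ 0.96 -0.13  0.26]
 [ 0.26  0.   -0.97]]
```

View pics/c4.png

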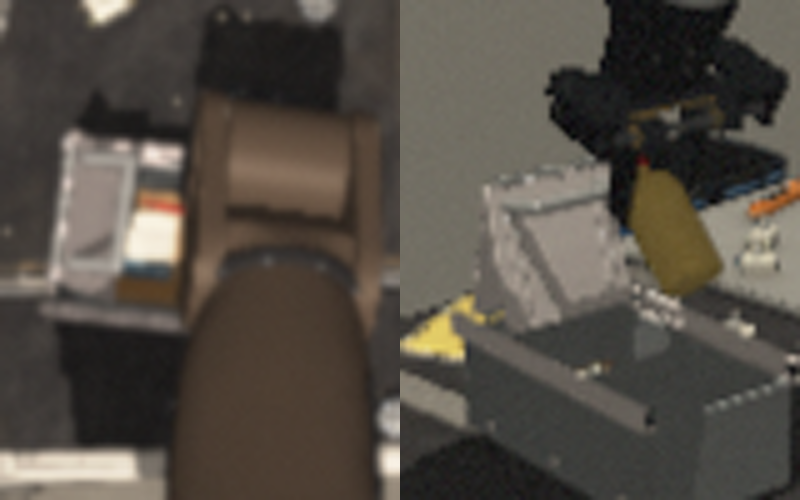

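```bash
python3 - <<'E'
from h import *
s=state();R=Ro.from_euler("xyz",s["tcp_rot"]).as_matrix();d=R[:,2];G=s["eef_pos"]-19*d
b=np.radians(60);e=-d*np.cos(b)+R[:,0]*np.sin(b)*np.sign(R[2,0])
print("e",e,"perp");F=G-88*e
im=cv2.imread("pics/s4.png");m=cv2.inRange(cv2.cvtColor(im,cv2.COLOR_BGR2HSV),(18,110,30),(34,255,255));m[:,:285]=0;m[:,315:]=0;m[:138]=0;m[175:]=0
pts=cv2.findNonZero(m).reshape(-1,2).astype(float);mu=pts.mean(0);w,v=np.linalg.eigh(np.cov(pts.T));pr=(pts-mu)@v[:,1]
print("meas",mu,v[:,1],mu+v[:,1]*pr.min(),mu+v[:,1]*pr.max())
print("pred mid",proj("scene",F+50*e),"foot",proj("scene",F),"sh",proj("scene",F+100*e),"tip",proj("scene",F+166*e))
E
```

```text
e [0.09149454 0.70067476 0.70759001] perp
meas [298.55218855 156.1952862 ] [0.39907571 0.91691798] [293.04618224 143.54466383] [303.42086921 167.38158656]
pred mid [299.71212053 156.57914619] foot [305.56946441 167.80303459] sh [293.91639086 145.47332342] tip [286.35873532 130.99128445]
```

The bottle is held as planned: in the crop its foot is at (700,285) and its neck at (645,165), the compartment below is empty and the hatch is folded. I'll lower it.

move_arm([
  [[0.05, 0.1, -2], [0, 0, 0], 0.4],
  [[0, 0, -2.5], [0, 0, 0], 0.4],
  [[0, 0, -2.5], [0, 0, 0], 0.4],
  [[0, 0, -2.5], [0, 0, 0], 0.4],
  [[0, 0, -2], [0, 0, 0], 0.4],
  [[0, 0, -1.5], [0, 0, 0], 0.4],
  [[0, 0, -1], [0, 0, 0], 0.4],
  [[0, 0, 0], [0, 0, 0], 0.4],
])

```text
t: 11.75
eef_pos: [542.2, 161.2, 100.9]
tcp_rot: [-3.14, -0.263, 1.439]
ft_force: [-0.2, -0.2, -0.9]
opening: 0.532
grip_force: 30.0
```

move_arm([
  [[0, 0, -0.4], [0, 0, 0], 0.4],
  [[0, 0, -0.4], [0, 0, 0], 0.4],
  [[0, 0, -0.2], [0, 0, 0], 0.4],
  [[0, 0, 0], [0, 0, 0], 0.4],
])

```text
t: 12.15
eef_pos: [542.6, 161.7, 91.7]
tcp_rot: [3.141, -0.263, 1.44]
ft_force: [-0.0, 0.5, -1.2]
opening: 0.531
grip_force: 30.0
```

move_arm([
  [[0, 0, -0.2], [0, 0, 0], 0.4],
  [[0, 0, -0.2], [0, 0, 0], 0.4],
  [[0, 0, 0], [0, 0, 0], 0.4],
])

```text
t: 12.45
eef_pos: [542.8, 161.8, 87.6]
tcp_rot: [3.141, -0.263, 1.44]
ft_force: [-0.3, 0.3, 1.1]
opening: 0.532
grip_force: 30.0
```

move_arm([
  [[0, 0, 0], [0, 0, 0], 0.7],
  [[0, 0, 0], [0, 0, 0], 0.7],
  [[0, 0, 0], [0, 0, 0], 0.7],
  [[0, 0, 0], [0, 0, 0], 0.7],
  [[0, -0.25, 1], [0, 0, 0], 0.7],
  [[0, -0.5, 2], [0, 0, 0], 0.7],
  [[0, -0.8, 3], [0, 0, 0], 0.7],
  [[0, -0.8, 3], [0, 0, 0], 0.7],
  [[0, -0.8, 3], [0, 0, 0], 0.7],
  [[0, 0, 0], [0, 0, 0], 0.7],
])

```text
t: 13.45
eef_pos: [544.1, 129.4, 212.0]
tcp_rot: [3.134, -0.264, 1.441]
ft_force: [-0.0, 1.1, 0.0]
opening: 0.701
grip_force: 0.0
```

```bash
python3 - <<'E'
from h import *
s=read_camera("scene");t=read_camera("top");cv2.imwrite("pics/s5.png",s);cv2.imwrite("pics/t5.png",t)
cv2.imwrite("pics/c5.png",np.hstack([crop(t,225,140,80,100,5),crop(s,245,110,80,100,5)]))
print(state()["eef_pos"])
E
```

```text
[542.6602479  129.98519144 208.48761302]
```

View pics/c5.png

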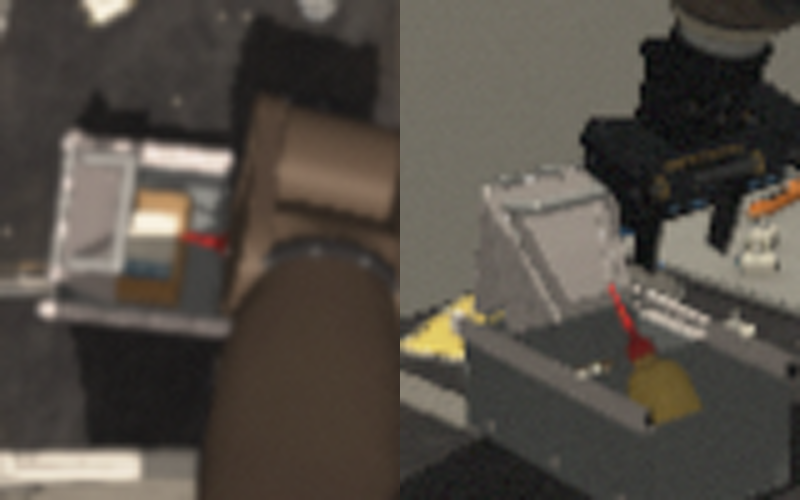

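The bottle leans in the compartment, red spout tip at scene-crop (612,288) and top-crop (183,238), cap on the divider at (640,350).

```bash
python3 - <<'E'
from h import *
p,r=tri(np.array([287.,167.2]),np.array([261.2,187.2]));print("tip",p,r,"bin",(p[:2]-BC)@U,(p[:2]-BC)@V,p[2])
for a in(43,45,47,49):
    q=np.radians(a);c,n=np.cos(q),np.sin(q);L=-125+52*c;ex=np.array([n,c])
    f=np.array([L-26*c,26+26*n]);tip=f+166*ex;cap=f+100*ex;top=f+50*ex
    print(a,tip,"scene tip",proj("scene",B(tip[0],0,tip[1])),"top",proj("top",B(tip[0],0,tip[1])),"shoulder",proj("scene",B(cap[0],0,cap[1])))
E
python3 - <<'E'
import sys;sys.path.insert(0,".")
from m3 import *
for b in (40,45): lean(47,-125+52*np.cos(np.radians(47)),26,88,b)
E
```

```text
tip [543.10871659 205.78993526 168.0045973 ] 1.399125815255559 bin 6.215642252042259 4.755112911929416 168.0045972953983
43 [  7.22692401 165.13667183] scene tip [287.62349179 167.54363159] top [261.31816305 186.09351482] shoulder [294.62952221 181.97074768]
45 [ 10.76450199 161.76450199] scene tip [287.10043546 168.0812702 ] top [260.62027226 186.14110421] shoulder [294.34097068 182.23597722]
47 [ 14.13667183 158.22692401] scene tip [286.60519809 168.66617576] top [259.96846209 186.19921442] shoulder [294.07005431 182.5336669 ]
49 [ 17.33932507 154.5282479 ] scene tip [286.13815503 169.297361  ] top [259.36342445 186.26769627] shoulder [293.8170255  182.86335193]
shift cm [ -0.16   2.42 -12.23] turn deg [-21.9   3.   -0.1] target [541.  154.2  86.2] joints [-0.01  0.38  1.8   0.32  0.95 -0.07]
shift cm [ -0.14   2.58 -12.24] turn deg [-16.9   2.4  -0.1] target [541.2 155.8  86. ] joints [-0.01  0.38  1.8   0.32  0.95 -0.07]
```

```bash
python3 - <<'E'
from m3 import *
lean(44,-86,86,90,40);lean(44,-86,26,90,40)
E
```

```text
shift cm [-0.14  2.59 -5.86] turn deg [-18.9   2.6  -0.1] target [541.2 155.9 149.8] joints [-0.01  0.38  1.8   0.32  0.95 -0.07]
shift cm [ -0.14   2.59 -11.86] turn deg [-18.9   2.6  -0.1] target [541.2 155.9  89.8] joints [-0.01  0.38  1.8   0.32  0.95 -0.07]
```

move_arm([
  [[-0.1, 0.9, 0], [-6.3, 0.9, 0], 0.8],
  [[-0.1, 0.9, 0], [-6.3, 0.9, 0], 0.8],
  [[-0.1, 0.8, 0], [-6.3, 0.8, 0], 0.8],
  [[0, 0, -2.5], [0, 0, 0], 0.8],
  [[0, 0, -3], [0, 0, 0], 0.8],
  [[0, 0, -3], [0, 0, 0], 0.8],
  [[0, 0, -2], [0, 0, 0], 0.8],
  [[0, 0, -1], [0, 0, 0], 0.8],
  [[0, 0, 0], [0, 0, 0], 0.8],
])

```text
t: 14.45
eef_pos: [538.8, 156.2, 91.1]
tcp_rot: [-3.137, 0.071, 1.44]
ft_force: [-0.0, -0.4, 0.7]
opening: 0.802
grip_force: 0.0
```

```bash
python3 - <<'E'
from m3 import *
lean(44,-86,26,90,40)
s=read_camera("scene");t=read_camera("top")
cv2.imwrite("pics/c6.png",np.hstack([crop(t,225,140,80,100,5),crop(s,245,110,80,100,5)]))
E
```

```text
shift cm [ 0.24 -0.03 -0.12] turn deg [ 0.  -0.3 -0.1] target [541.2 155.9  89.8] joints [ 0.2   0.57  1.82 -0.09  0.78  0.39]
```

View pics/c6.png

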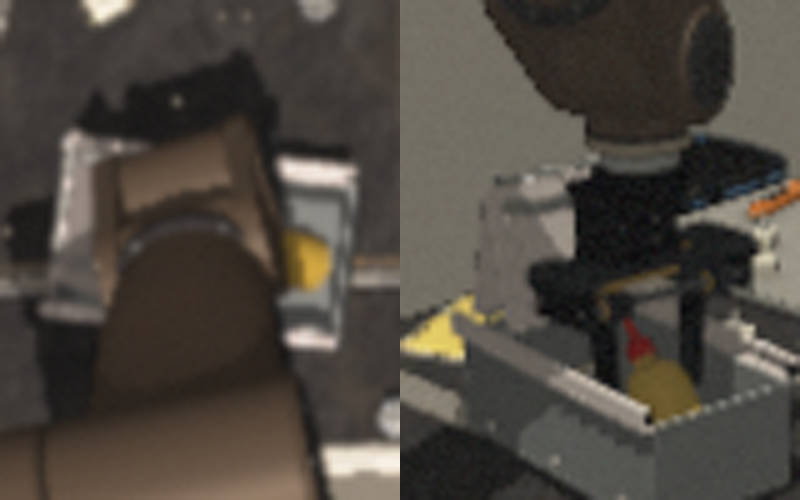

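The fingers straddle the bottle's shoulder (fingers at (605,350) and (690,340), cap between them); nothing is touched. Closing.

move_arm([
  [[0, 0, -0.1], [0, 0, 0], 0.5],
  [[0, 0, 0], [0, 0, 0], 0.4],
  [[0, 0, 0], [0, 0, 0], 0.4],
  [[0, 0, 0], [0, 0, 0], 0.4],
  [[0, 0, 0], [0, 0, 0], 0.4],
  [[0, 0, 0], [0, 0, 0], 0.4],
])

```text
t: 15.15
eef_pos: [539.9, 156.3, 92.0]
tcp_rot: [-3.141, 0.07, 1.439]
ft_force: [0.2, 0.4, 3.7]
opening: 0.532
grip_force: 30.0
```

```bash
python3 - <<'E'
from m3 import *
s=state();q=[(44,-86,26),(42,-82,30),(36,-77,32),(28,-71,32),(20,-62,32),(12,-54,32),(4,-46,32),(0,-41,32),(0,-41,27)]
X=[lean(*k,90,40,do=False) for k in q]
print("first vs state",(X[0][1]-s["eef_pos"]).round(1))
for i in range(len(X)-1): print(q[i+1],((X[i+1][1]-X[i][1])/10).round(2),np.degrees((X[i+1][0]*X[i][0].inv()).as_rotvec()).round(1))
E
```

```text
first vs state [ 1.3 -0.4 -2.1]
(42, -82, 30) [0.02 0.17 0.54] [ 2.  -0.3 -0. ]
(36, -77, 32) [-0.03 -0.2   0.58] [ 5.9 -0.8  0. ]
(28, -71, 32) [-0.05 -0.39  0.39] [ 7.9 -1.1 -0. ]
(20, -62, 32) [-0.02 -0.14  0.25] [ 7.9 -1.1 -0. ]
(12, -54, 32) [-0.04 -0.26  0.11] [ 7.9 -1.1 -0. ]
(4, -46, 32) [-0.04 -0.27 -0.04] [ 7.9 -1.1  0. ]
(0, -41, 32) [-0.   -0.03 -0.08] [ 4.  -0.5 -0. ]
(0, -41, 27) [ 0.   0.  -0.5] [0. 0. 0.]
```

move_arm([
  [[0, 0.15, 0.5], [2, -0.3, 0], 0.4],
  [[0, -0.1, 0.3], [3, -0.4, 0], 0.4],
  [[0, -0.1, 0.3], [3, -0.4, 0], 0.4],
  [[0, -0.2, 0.2], [4, -0.5, 0], 0.4],
  [[0, -0.2, 0.2], [4, -0.5, 0], 0.4],
  [[0, -0.1, 0.15], [4, -0.5, 0], 0.4],
  [[0, -0.1, 0.1], [4, -0.6, 0], 0.4],
  [[0, 0, 0], [0, 0, 0], 0.4],
])

```text
t: 15.95
eef_pos: [539.4, 148.6, 108.7]
tcp_rot: [-3.139, -0.354, 1.437]
ft_force: [-0.9, 0.2, -0.8]
opening: 0.532
grip_force: 29.9
```

move_arm([
  [[0, -0.15, 0.05], [4, -0.5, 0], 0.4],
  [[0, -0.15, 0.05], [4, -0.5, 0], 0.4],
  [[0, -0.15, 0], [4, -0.5, 0], 0.4],
  [[-0.05, -0.1, 0], [4, -0.6, 0], 0.4],
  [[0, 0, -0.1], [4, -0.5, 0], 0.4],
  [[0, 0, 0], [0, 0, 0], 0.4],
])

```text
t: 16.55
eef_pos: [538.6, 143.7, 108.0]
tcp_rot: [-3.135, -0.704, 1.436]
ft_force: [0.8, 0.2, -1.1]
opening: 0.532
grip_force: 29.9
```

```bash
python3 - <<'E'
from m3 import *
lean(0,-41,27,90,40)
s=read_camera("scene");t=read_camera("top");cv2.imwrite("pics/s7.png",s)
cv2.imwrite("pics/c7.png",np.hstack([crop(t,225,140,80,100,5),crop(s,245,110,80,100,5)]))
E
```

```text
shift cm [ 0.11  0.1  -0.55] turn deg [-0.4 -0.2 -0.1] target [539.8 144.7 102.4] joints [-0.19  0.59  1.98  0.97  0.9  -0.8 ]
```

View pics/c7.png

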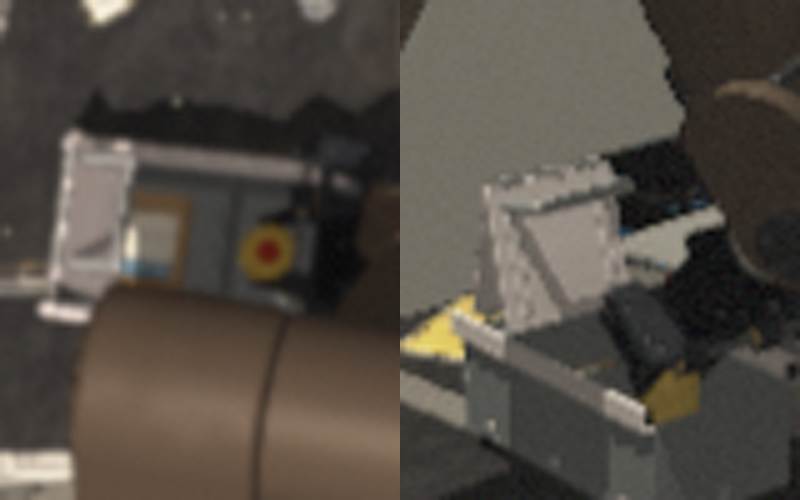

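The top view shows the bottle end-on, with red cap at (268,250) centred on the yellow body, right of the divider (x≈233): upright. The hatch is still folded. Lowering onto the floor.

move_arm([
  [[0, 0, -0.3], [-0.4, -0.2, 0], 0.4],
  [[0, 0, -0.2], [0, 0, 0], 0.4],
  [[0, 0, -0.1], [0, 0, 0], 0.4],
  [[0, 0, 0], [0, 0, 0], 0.4],
])

```text
t: 17.05
eef_pos: [539.1, 144.5, 103.1]
tcp_rot: [3.138, -0.698, 1.443]
ft_force: [0.6, 0.4, -1.8]
opening: 0.533
grip_force: 29.9
```

move_arm([
  [[0, 0, -0.15], [0, 0, 0], 0.4],
  [[0, 0, -0.15], [0, 0, 0], 0.4],
  [[0, 0, 0], [0, 0, 0], 0.4],
])

```text
t: 17.35
eef_pos: [539.1, 144.2, 100.0]
tcp_rot: [3.138, -0.698, 1.443]
ft_force: [-1.1, -1.3, -1.1]
opening: 0.528
grip_force: 29.9
```

move_arm([
  [[0, 0, -0.15], [0, 0, 0], 0.4],
  [[0, 0, 0], [0, 0, 0], 0.4],
])

```text
t: 17.55
eef_pos: [539.3, 144.3, 98.8]
tcp_rot: [3.137, -0.699, 1.443]
ft_force: [0.3, 0.8, 2.3]
opening: 0.528
grip_force: 29.9
```

move_arm([
  [[0, 0, 0], [0, 0, 0], 0.6],
  [[0, 0, 0], [0, 0, 0], 0.7],
  [[0, 0, 0], [0, 0, 0], 0.75],
  [[0, 0, 0], [0, 0, 0], 0.75],
  [[0, 0, 0], [0, 0, 0], 0.75],
  [[-0.1, -0.6, 0.8], [0, 0, 0], 0.75],
  [[-0.1, -1.3, 1.5], [0, 0, 0], 0.75],
  [[-0.2, -1.9, 2.3], [0, 0, 0], 0.75],
  [[-0.3, -2.5, 3.1], [0, 0, 0], 0.75],
  [[-0.3, -2.5, 3.1], [0, 0, 0], 0.75],
])

```text
t: 18.55
eef_pos: [528.5, 55.0, 208.1]
tcp_rot: [3.139, -0.697, 1.442]
ft_force: [0.7, 0.4, -0.0]
opening: 0.75
grip_force: 0.0
```

move_arm([
  [[-0.3, -2.5, 3], [0, 0, 0], 0.75],
  [[0, -3.5, 2], [0, 0, 0], 0.75],
  [[0, -3.5, 0], [0, 0, 0], 0.75],
  [[0, -3.5, 0], [0, 0, 0], 0.75],
  [[0, -3.5, 0], [0, 0, 0], 0.75],
  [[0, 0, 0], [0, 0, 0], 0.75],
])

```text
t: 19.15
eef_pos: [526.1, -112.6, 256.8]
tcp_rot: [3.137, -0.697, 1.439]
ft_force: [-0.5, -0.1, -0.4]
opening: 0.75
grip_force: 0.0
```

```bash
python3 - <<'E'
from m3 import *
s=read_camera("scene");t=read_camera("top")
cv2.imwrite("pics/c8.png",np.hstack([crop(t,225,140,80,100,5),crop(s,245,110,80,100,5)]))
print(state()["eef_pos"],state()["ft_force"])
for z in(126,192):print([((proj(n,B(-67,0,z))-o+.4)*5).round() for n,o in(("top",[225,140]),("scene",[165,110]))])
E
```

```text
[ 525.81745523 -109.36940662  256.78962537] [-0.12715465 -0.21087413 -0.14157282]
[array([273., 249.]), array([673., 362.])]
[array([266., 236.]), array([673., 284.])]
```

View pics/c8.png

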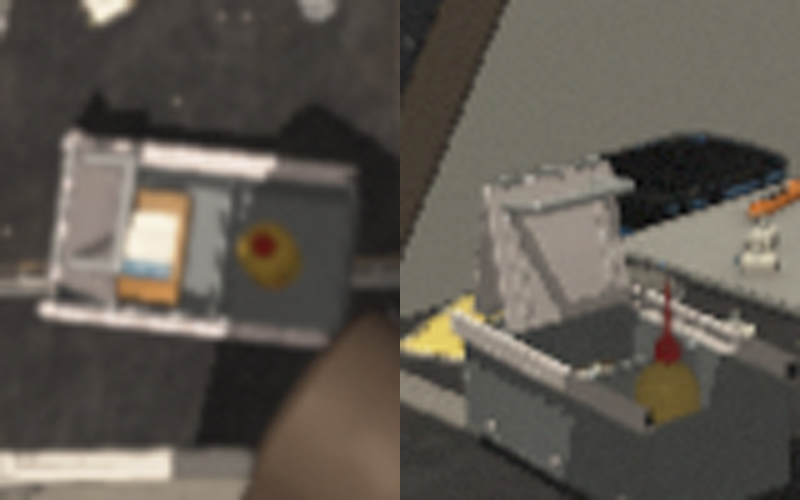

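The bottle stands upright: its spout is vertical in the scene crop from (667,285) to (667,350), and in the top crop its cap is at (263,245). Both match a standing bottle. The hatch is still folded and the robot is clear.

```bash
python3 -c "
from cell import env;print(env.job_done())"
```

```text
the job is handed in; nothing more can be done
None
```

The job is handed in at about 19 s: the hatch is folded to its stop, the bottle leaned on the divider and was let go, and it now stands upright on its foot in the right-hand compartment; nothing else appeared disturbed in the pictures I took.

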